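# Return check of a bench pull gauge at the stethoscope loan desk

### The job

Someone has left the small stethoscope chestpiece on the deck of the pull gauge: pick it up with a light grip and set it down gently, white diaphragm still up, in the empty tray without a divider. Then check the gauge: slide the loose tell-tale rider fully home beside the handle, draw the sprung handle straight out until it is level with the set flag, hold it steady there for two seconds, and ease it all the way back without letting it snap, so that the rider stays behind level with the flag. Leave the other things on the desk as they are.

Things in the scene. Friction and masses are not known exactly. Their poses are not given: they have to be found in the camera images.
- gauge: bench pull gauge, fixed: white base plate (deck) 160 mm wide (own x -75 to +85), 270 mm long (own y -140 to +130), deck top at z = 12. Origin on the underside below the handle's home. Grey spring housing at the -y end (y -134 to -76, 62 mm tall). The handle is pulled out along +y. Tracks along y: rider at x = -44, handle x = -21 to +45, flag at x = +75. Ticks every 10 mm.
- slide (a joint): how far the sprung handle is pulled out, m: 0 = home, end stop at 0.105. The spring pulls it home with 2.1 N plus 140 N/m (8 to 12 N at the flag); let go when out, it snaps home, and going home faster than 0.45 m/s is damage. Easing it back at 0.05 to 0.1 m/s is fine.
- handle_grip (a point): centre of the handle's black bar: 66 mm along gauge x, 18 mm thick along y, 20 mm tall, centre 62 and top 72 mm above the desk, on two posts; axes as the gauge's. Level with the flag when both have the same y in the gauge's frame. A lug (7 mm tall) on the slide reaches behind the rider and pushes it outward.
- rider (a joint): position of the tell-tale rider, m: 0 = home, where it stands in line with the handle at home and touches the lug; starts far out, 0.085 to 0.100. Stays where it is left (1.5 N friction). Being pulled out, the handle's lug pushes it along, so that rider and handle stay in line; going home, the handle leaves it behind.
- rider_grip (a point): point on the tell-tale rider, a plain upright dark steel blade 22 mm wide along the gauge's x, 10 mm thick along y, standing at gauge x = -44, on a foot 12 mm thick; the blade's top is 63 mm above the desk. This point is on the middle of the blade, 11 mm below its top; axes as the gauge's.
- flag_mark (a point): top of the set flag, a fixed small dark steel fin (14 mm along the gauge's x, 4 mm thick along y, top 46 mm above the desk) on the deck's +x edge, at gauge x = +75, standing 45 to 72 mm out along the gauge's y from the handle's home line; axes as the gauge's. It marks the length to pull to.
- chestpiece: small stainless chestpiece on the deck before the handle: round head 28 mm tall, bell 34 mm wide below, 20 mm neck, 42 mm rim at 18 to 28 mm height with white diaphragm on top; stem at 14 mm height to 59 mm from the axis along own +y. 90 g. Origin under the head, z up. Delicate: 10 N grip holds it, over 25 N a finger (50 N in all) or 25 N against the tray harms it; set down, not dropped.
- tray_plain: empty grey tray without divider, fixed, 135 x 135 mm, 30 mm tall, walls 5 mm, inner floor 5 mm above the desk; origin at the centre of its underside. On either side of the gauge.
- tray_divided: grey tray of the same size, fixed, with one dividing wall across its middle, holding the larger chestpiece; not to be used. Origin at the centre of its underside.
- adult_chestpiece: larger chestpiece (head 50 mm wide, 34 mm tall, 96 mm long) in the divided tray; leave alone. Origin under its head.
- mug: white ceramic mug, 82 mm wide, 95 mm tall, holding pen lights up to 145 mm; leave alone. Origin at the centre of its underside.
- hammer: reflex hammer, 200 mm, red rubber head at its +x end; leave alone. Origin mid-handle at desk height.
- sanitizer: white bottle, 68 mm wide, 160 mm tall; leave alone. Origin at the centre of its underside.
- otoscope: otoscope lying on the desk, 170 mm long, 32 mm tall; leave alone. Origin at desk height near its middle.
Not all that is in view belongs to the job. Leave any blue look-alike of the tray_plain alone.

How it is judged (in metres and radians):
On the way, in this order (a step that is already met when the one before it is completed fails the run):
1. the small chestpiece stands, diaphragm up and released, in the plain tray (x of chestpiece in the frame of tray_plain between -0.048 and 0.048 m and y of chestpiece in the frame of tray_plain between -0.048 and 0.048 m and z of chestpiece in the frame of tray_plain below 0.01 m and angle between chestpiece's own z axis and vertical below 0.25 rad and linear speed of chestpiece below 0.03 m/s and contact force between the fingers and chestpiece below 0.1 N), for 0.2 s.
2. the rider is slid fully home (within 5 mm), the handle still home (value of joint each of rider, slide below 0.005 m), for 0.2 s.
3. the handle is held level with the flag, within 6 mm, for 1.2 s (y of handle_grip in the frame of flag_mark between -0.006 and 0.006 m), for 1.2 s.
4. the handle is back home (within 5 mm) (value of joint slide below 0.005 m), for 0.2 s.
At the end, for the whole second after the job is handed in: the small chestpiece stands at rest, diaphragm up (tilt under 0.25 rad), on the floor of the plain tray with its head's axis within 48 mm of the tray's centre along each side; the handle is home within 5 mm; the rider stands level with the flag within 8 mm; nothing is held (all of step 1 and value of joint slide below 0.005 m and y of rider_grip in the frame of flag_mark between -0.008 and 0.008 m); the robot touches nothing.
It fails at once if the handle snaps back: it goes home faster than 0.45 m/s (velocity of joint slide below -0.45 m/s).
It fails at once if the small chestpiece is squeezed with over 50 N in all (25 N a finger) (contact force between the fingers and chestpiece above 50 N).
It fails at once if the small chestpiece is knocked or pressed on the tray with over 25 N (contact force between chestpiece and tray_plain above 25 N).
It fails at once if another thing on the desk is moved more than 20 mm (distance of any of mug, hammer, sanitizer, otoscope, adult_chestpiece from where it was at the start of the episode above 0.02 m).
It also fails if it takes over 72 s, if anything falls off the work surface, if the arm or the gripper's body presses on something with over 40 N, if the wrist force passes 120 N, or if a joint passes its speed limit or range.

### The arm

A 7-joint arm with a two-finger parallel gripper is mounted at the origin on the work surface. World frame = base frame: x ahead of the robot, y to its left, z up, the work surface at z = 0. Lengths are in mm, angles in rad, forces in N, time in s.
With the tool pointing down it reaches from about 400 to 900 mm from the base axis. Payload 5.6 kg.
Tool frame: the origin (TCP) lies midway between the tips of the shut fingers; the grasp point (between the pads) lies 19 mm behind it; z points along the fingers, y is the line along which they close (so a half turn about z gives the same grasp; the last joint's range is limited). The gripper opens to 92 mm and grips with 3 to 60 N. Pads are 20 mm wide; open, the fingers measure 128 mm over their backs; the gripper's body (75 mm by 189 mm) begins 69 mm behind the grasp point.
Start: joints at [1.092, 0.468, -0.012, 1.603, 0.006, 1.071, -0.056], TCP at [274.35, -589.272, 214.592] pointing down, gripper open.
Joint ranges: [-2.53, 2.53], [-0.31, 2.02], [-1.57, 1.55], [0.28, 2.44], [-1.29, 4.43], [0.15, 1.84], [-2.92, 2.92]. Speed limits (rad/s): [2.57, 2.57, 3.14, 3.14, 3.14, 3.14, 3.14].

### API

Orientations are given as a rotation vector (axis times angle).
In Python, from cell import robot, grip, kin, viewer gives the robot as it stands. Calls block until the motion is done:
- robot.movep(position, orientation): joint-space move of the TCP to a pose.
- robot.servo_line(position, feed=150, rotation=None): straight line of the TCP; rotation=None keeps the orientation; feed is the mean speed in mm/s.
- robot.goto_joints(angles): joint-space move.
- grip(opening, newtons=None): opening from 0.0 (shut) to 1.0 (fully open); newtons is the grip in N (None keeps the last); returns when the fingers have stopped.
- robot.hold(seconds).
- kin.ik(position, orientation): joint angles nearest the present ones, or None.
- robot.observe(): the state.
- viewer.read_camera(name): name is "scene" or "top" or "wrist"; returns the picture (400x640x3 uint8, red, green, blue); there is no depth.
- viewer.camera_info(name): a dict with "camera_matrix" (3x3 intrinsics, pixels), "k1" (the pictures are not rectified: a ray, as slopes to the right and down, at radius r is drawn at 1 + k1 r^2 times it, then the intrinsics apply), "R" (3x3) and "t" (3): a world point X has camera coordinates R X + t. Camera axes: x right, y down, z forward; pixel columns grow to the right and rows downward; lengths in mm; the calibration is good to about 2 mm. A picture is of the moment at which its call begins: read the wrist's pose just before it. camera_info takes no time and is no camera call; for the wrist camera it gives the pose at the moment of the call.
A pose or a line that the arm cannot do raises robot.IKError and nothing moves.
- robot.job_done(): hands the job in; it is judged then, once.
Trained networks look in the newest picture that a camera, given by its name, has taken for a name from the list of things; names that differ only in an ending like _2 or _b are one class to them, and where a whole thing is asked for, a point or a joint stands for the part that bears it (a point fixed in the world has none). Each returns a list of dicts, best first, with "confidence" (0 to 1); they miss things now and then, are a little off and sometimes report something else, mostly with a low value. They report only what shows in the picture. A call takes as long as a camera call. They do not tell look-alikes from the thing itself.
- viewer.silhouettes(name, camera): "mask" (400x640 bool, what is visible of it).
- viewer.pinpoint(name, camera): "at" ([x, y, z] in mm, in the coordinates of the camera as it stood for that picture, good to about 4 mm: a listed point, or the origin of a listed thing).
The state is a dict: "t": time; "joints": joint angles; "joint_velocities": joint speeds; "joint_torque": joint torques, N m; "tcp_pos": TCP position; "tcp_rot": TCP orientation; "contact_force": force on the tool from outside, world axes, zero at the start; "wrist_torque": the same for the moment, N m; "grip_width": opening from 0.0 (shut) to 1.0 (fully open); "grip_force": force on a finger pad.
Only numpy, scipy, OpenCV 4.12 (cv2) and the standard library are available. Lean on these libraries where they do the work, as an engineer would, in place of code of your own. Each camera call takes 0.05 s, during which the arm holds its last target. There are 200 camera calls.

## Working session

There is one attempt and no reset: what is moved stays moved. The work goes in short steps, each a Python script; the robot and the scene stay as the last script left them, time stands still between calls to the robot, and variables do not carry over. Pictures are saved under pics/ and viewed, at most 12 in all, crops included, and the job is handed in when it is done.

```bash
ls; mkdir -p pics
cat > h.py <<'E'
from cell import robot, grip, kin, viewer
import numpy as np, cv2
from scipy.spatial.transform import Rotation as Ro
def w(cam,p):
    c=viewer.camera_info(cam); return np.array(c["R"]).T@(np.array(p)-np.array(c["t"]))
def save(im,n): cv2.imwrite("pics/"+n,cv2.cvtColor(np.ascontiguousarray(im),cv2.COLOR_RGB2BGR))
def pix(cam,u,v,z):
    c=viewer.camera_info(cam);K=np.array(c["camera_matrix"]);k=c["k1"]
    d=np.array([(u-K[0,2])/K[0,0],(v-K[1,2])/K[1,1]]);s=d.copy()
    for _ in range(20): s=d/(1+k*(s@s))
    R=np.array(c["R"]);o=-R.T@np.array(c["t"]);r=R.T@np.array([s[0],s[1],1]); return o+r*(z-o[2])/r[2]
def down(yaw):  # tool z down, tool y axis at direction: x axis at world yaw
    return (Ro.from_euler('z',yaw)*Ro.from_euler('x',np.pi)).as_rotvec()
E
python3 - <<'E'
from h import *
a=viewer.read_camera("top");b=viewer.read_camera("scene")
save(a,"top0.png");save(b,"scene0.png")
print(robot.observe())
for cam in("top","scene"):
  for n in "gauge handle_grip rider_grip flag_mark chestpiece tray_plain tray_divided adult_chestpiece mug hammer sanitizer otoscope".split():
    print(cam,n,[(np.round(w(cam,d["at"]),0).tolist(),round(d["confidence"],2)) for d in viewer.pinpoint(n,cam)[:3]])
E
```

```text
pics
{'t': 0.1, 'joints': array([ 1.09200304,  0.46827021, -0.01162676,  1.60354372,  0.00598071,
        1.07141475, -0.0563141 ]), 'joint_velocities': array([ 7.07138841e-04, -1.45092391e-03,  9.43612202e-04, -3.45575814e-03,
        7.80868660e-05, -1.34962970e-03,  4.30290909e-05]), 'joint_torque': array([ 7.13117042e-04, -5.21644092e+01, -1.25795612e-02, -2.44365889e+01,
       -5.67873905e-02,  1.40881204e-02,  6.20484161e-05]), 'tcp_pos': array([ 274.11353286, -588.78000673,  213.74283166]), 'tcp_rot': array([-3.06582447e+00, -6.78703361e-01,  6.77923618e-04]), 'contact_force': array([ 0.61678727, -0.31593513,  0.62474357]), 'wrist_torque': array([-0.06848339, -0.01510912,  0.01683277]), 'grip_force': 0.0, 'grip_width': 1.000228397814286}
top gauge [([600.0, 11.0, -1.0], 0.93)]
top handle_grip [([611.0, 10.0, 62.0], 0.82)]
top rider_grip [([571.0, 111.0, 53.0], 0.61)]
top flag_mark [([509.0, 294.0, -2.0], 0.59), ([683.0, 53.0, 45.0], 0.53)]
top chestpiece [([606.0, 58.0, 14.0], 0.62)]
top tray_plain [([350.0, -124.0, -1.0], 0.97), ([281.0, -363.0, 1.0], 0.59), ([486.0, -310.0,
[... 396 characters left out ...]

scene rider_grip [([566.0, 114.0, 55.0], 0.61)]
scene flag_mark [([681.0, 58.0, 44.0], 0.42)]
scene chestpiece [([601.0, 64.0, 11.0], 0.53)]
scene tray_plain [([346.0, -130.0, 2.0], 0.97), ([488.0, -308.0, -1.0], 0.94), ([276.0, -362.0, 3.0], 0.71)]
scene tray_divided [([506.0, 297.0, 2.0], 0.65)]
scene adult_chestpiece [([527.0, 259.0, 3.0], 0.8), ([567.0, 112.0, 54.0], 0.7)]
scene mug [([737.0, 238.0, 5.0], 0.61), ([597.0, 16.0, 3.0], 0.54), ([603.0, 63.0, 11.0], 0.44)]
scene hammer [([781.0, -26.0, -2.0], 0.61), ([489.0, -308.0, -3.0], 0.27)]
scene sanitizer [([725.0, -237.0, -0.0], 0.81)]
scene otoscope [([333.0, 192.0, 3.0], 0.8), ([679.0, 58.0, 45.0], 0.5), ([598.0, 18.0, 4.0], 0.41)]
```

View pics/top0.png

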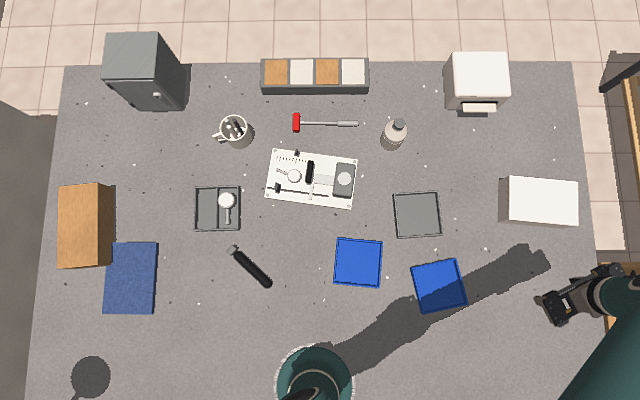

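View pics/scene0.png

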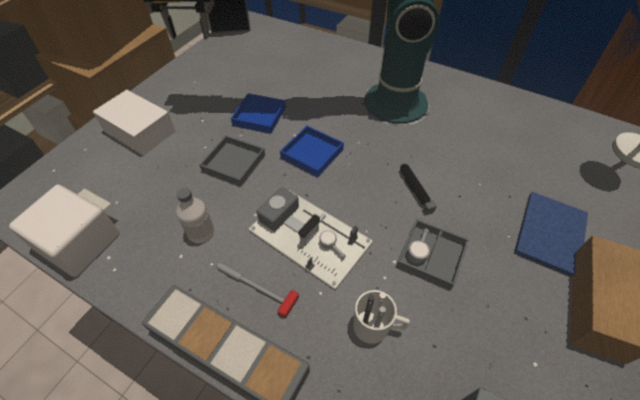

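The top view shows the gauge at about (313,178), with its +y to the left. The chestpiece is at (294,176) with its stem to the left, the rider at (277,188) and the flag at (297,153). The plain grey tray is at (417,214), and two blue look-alikes sit below it. Next I'll look from close by with the wrist camera.

Run:
```python
from h import *
yaw=np.deg2rad(82.3)
o=None
for y in (yaw,yaw-np.pi):
    j=kin.ik([590,50,300],down(y)); print(y,j)
    j2=kin.ik([487,-309,60],down(y)); print(j2)
robot.movep([560,50,300],down(yaw-np.pi if abs(kin.ik([590,50,300],down(yaw))[6])>abs(kin.ik([590,50,300],down(yaw-np.pi))[6]) else yaw))
c=viewer.camera_info("wrist");print(-np.array(c["R"]).T@np.array(c["t"]),np.array(c["R"])[2])
a=viewer.read_camera("wrist");save(a,"w1.png")
for n in "gauge handle_grip rider_grip flag_mark chestpiece".split():
    print(n,[(np.round(w("wrist",d["at"]),1).tolist(),round(d["confidence"],2)) for d in viewer.pinpoint(n,"wrist")[:3]])
print(robot.observe()["t"])
```

```text
1.436405974391333 [ 0.35161219  0.37528949 -0.64224806  1.61871766  0.23543329  1.22628057
 -0.47164324]
[ 0.71947522  0.5692727  -0.27381665  1.87790654  0.22190952  0.72380996
  0.18530498]
-1.70518667919846 [ 0.72081867  0.66385718 -1.31560785  1.59820248  0.65074187  1.39279755
  2.34307054]
[ 0.25841552  0.56036402  0.32223901  1.91011781 -0.26069576  0.71157464
 -2.54260328]
[572.23943963 128.76918079 469.01996505] [-0.03969578 -0.28837491 -0.95669439]
gauge [([601.8, 19.6, 2.6], 0.79)]
handle_grip [([609.1, 15.5, 64.0], 0.74)]
rider_grip [([570.1, 113.2, 49.2], 0.56), ([609.3, 13.9, 63.4], 0.55)]
flag_mark [([683.7, 52.8, 46.3], 0.51)]
chestpiece [([604.9, 62.5, 9.9], 0.98), ([727.1, -236.8, 1.3], 0.59)]
4.1
```

View pics/w1.png

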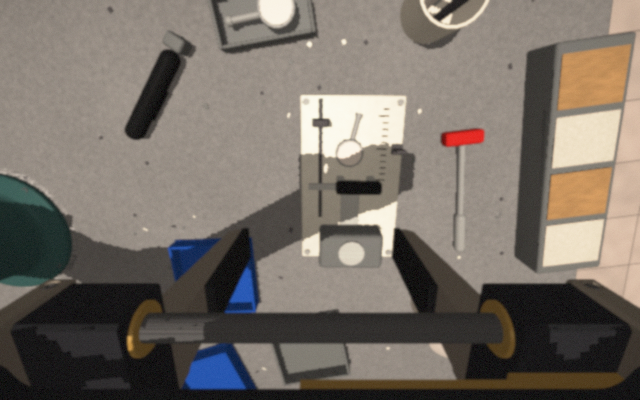

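The wrist view shows the deck corners at (301,96) and (407,96), the head at (349,152) and the stem tip at (358,114). The handle bar is at (358,187), the rider at (321,122), and the plain tray is partly hidden at (312,348).

Run:
```python
from h import *
for n,u,v,z in [("TL",301,96,12),("TR",407,96,12),("head",349,152,40),("stem",358,114,26),("rider",321,122,63),("rider blade L",313,122,63),("handle",358.5,187,72),("hL",337,187,72),("hR",381,187,72)]:
    print(n,np.round(pix("wrist",u,v,z),1))
# top-cam fits
import itertools
a=viewer.read_camera("wrist");viewer.read_camera("top")
m=viewer.silhouettes("gauge","wrist")[0]["mask"];print("gauge px",m.sum())
for d in viewer.silhouettes("tray_plain","top"):
    r=cv2.minAreaRect(np.argwhere(d["mask"])[:,::-1].astype(np.float32)); B=cv2.boxPoints(r)
    P=np.array([pix("top",*b,30)[:2] for b in B]); print("tray",d["confidence"],P.mean(0),np.rad2deg(np.arctan2(*(P[1]-P[0])[::-1])), np.linalg.norm(P[1]-P[0]))
m=viewer.silhouettes("chestpiece","wrist")[0]["mask"]
print("chest mask centroid",np.argwhere(m).mean(0)[::-1],m.sum(), np.argwhere(m).min(0),np.argwhere(m).max(0))
for c in ("handle_grip","rider_grip"):
  for d in viewer.silhouettes(c,"wrist")[:1]: print(c,d["confidence"],cv2.minAreaRect(np.argwhere(d["mask"])[:,::-1].astype(np.float32)))
```

```text
TL [545.  151.7  12. ]
TR [701.9 130.6  12. ]
head [605.1  63.4  40. ]
stem [625.2 115.1  26. ]
rider [569.9 112.6  63. ]
rider blade L [559.1 114.   63. ]
handle [610.7  17.2  72. ]
hL [580.5  21.3  72. ]
hR [642.4  13.   72. ]
gauge px 15251
tray 0.94 [ 280.33710021 -360.27606919] -75.9605459790051 139.24668991804452
tray 0.82 [ 488.00415871 -308.93302703] -84.4109099623169 143.39911964534855
tray 0.63 [ 343.95890569 -149.948647  ] -90.14510567754928 105.64533105635483
chest mask centroid [349.89860583 148.26108999] 789 [114 335] [168 362]
handle_grip 0.96 ((346.938232421875, 190.01443481445312), (62.848915100097656, 55.88745880126953), 45.881404876708984)
rider_grip 0.62 ((320.0, 123.0), (8.0, 16.0), 90.0)
```

Run:
```python
from h import *
o=down(np.deg2rad(82.3))
grip(0.68,10)
robot.movep([605,62,120],o)
robot.servo_line([605,62,18],feed=80)
s=robot.observe();print(s["tcp_pos"],s["contact_force"])
print(grip(0.3,10)); s=robot.observe();print(s["grip_width"]*92,s["grip_force"],s["contact_force"])
robot.servo_line([605,62,110],feed=80)
s=robot.observe();print(s["grip_width"]*92,s["grip_force"],s["t"])
viewer.read_camera("wrist"); save(viewer.read_camera("wrist"),"w2.png")
```

```text
[605.4282829   62.04734279  18.56666656] [0.23205584 0.20437425 0.05134803]
False
41.84735545356165 10.000122338533401 [ 0.33839478 -0.54571314  1.81615372]
41.34913062510319 9.999968111515045 8.9833
```

View pics/w2.png

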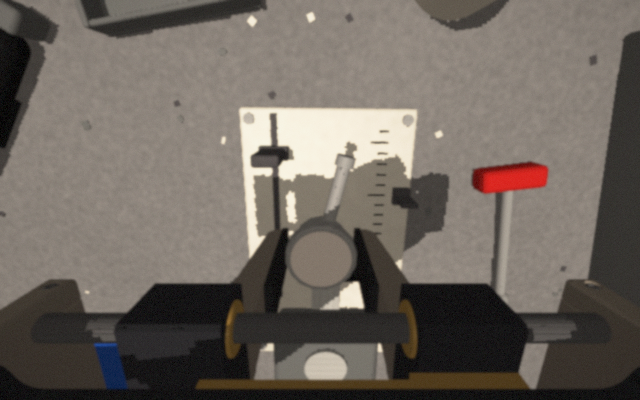

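The chestpiece hangs level between the pads, with the head at (322,255) and the stem tip at (346,155). Now I'll place it in the plain tray.

Run:
```python
from h import *
o=down(np.deg2rad(82.3))
robot.servo_line([605,62,140],feed=120)
robot.movep([483,-323,120],o)
robot.servo_line([483,-323,30],feed=80)
f0=robot.observe()["contact_force"][2]
z=16
while z>8:
    robot.servo_line([483,-323,z],feed=20); s=robot.observe()
    if s["contact_force"][2]-f0>1.5: break
    z-=1
print(z,s["tcp_pos"],s["contact_force"],f0)
grip(0.66,10); robot.hold(.3)
robot.servo_line([483,-323,200],feed=100)
viewer.read_camera("wrist")
print([(np.round(w("wrist",d["at"]),1).tolist(),round(d["confidence"],2)) for d in viewer.pinpoint("chestpiece","wrist")[:3]])
print([(np.round(w("wrist",d["at"]),1).tolist(),round(d["confidence"],2)) for d in viewer.pinpoint("tray_plain","wrist")[:3]])
save(viewer.read_camera("top")[100:300,200:520].repeat(2,0).repeat(2,1),"t2.png"); print(robot.observe()["t"])
# look down on gauge for the flag, from above handle/flag middle
robot.movep([655,-20,260],o)
save(viewer.read_camera("wrist"),"w3.png")
for n in "handle_grip rider_grip flag_mark gauge".split():
    print(n,[(np.round(w("wrist",d["at"]),1).tolist(),round(d["confidence"],2)) for d in viewer.pinpoint(n,"wrist")[:3]])
```

```text
11 [ 483.17615633 -323.11481179   11.24217145] [-0.14050931  0.25330345  2.01072371] -0.4188458789985301
[([483.6, -323.3, 2.4], 0.87)]
[([345.8, -130.1, -0.5], 0.91), ([493.6, -313.9, -1.6], 0.85), ([276.1, -366.0, -2.5], 0.55)]
17.3667
handle_grip [([610.8, 15.0, 60.5], 0.75)]
rider_grip [([567.6, 112.4, 48.7], 0.63)]
flag_mark [([682.4, 49.9, 45.9], 0.71)]
gauge [([600.7, 17.6, -0.8], 0.96)]
```

View pics/t2.png

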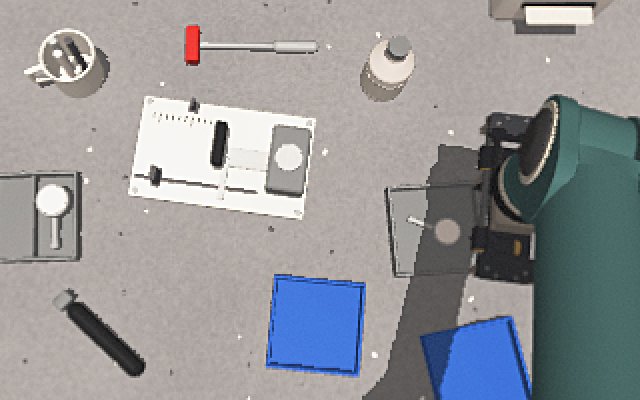

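View pics/w3.png

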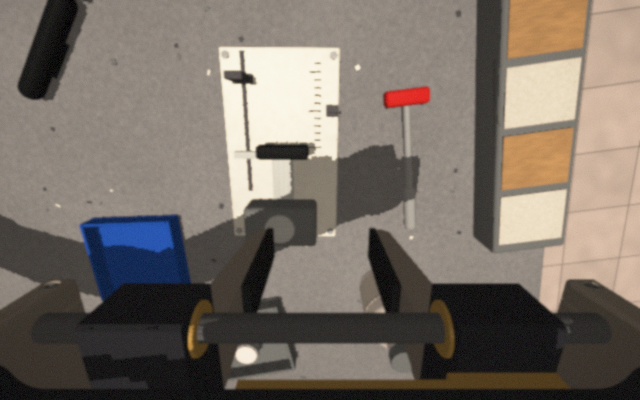

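The chestpiece stands in the tray with its diaphragm up. In the wrist view, the handle bar is at (284,151), the flag at (333,111) and the rider at (240,77). Now I'll grip the rider and slide it home.

```bash
cat >> h.py <<'E'
Y=np.deg2rad(-7.65); G=np.array([np.cos(Y),np.sin(Y)]); H=np.array([-np.sin(Y),np.cos(Y)])
def gy(p,o=(610.8,16.0)): return float((np.array(p)[:2]-o)@H)
def gx(p,o=(610.8,16.0)): return 12+float((np.array(p)[:2]-o)@G)
def P(x,y,z): return [*(np.array([610.8,16.0])+(x-12)*G+y*H),z]
E
python3 - <<'E'
from h import *
for n,u,v,z in [("flag",333,111,46),("handle",284,151,72),("rider",238,76.5,63)]:
    p=pix("wrist",u,v,z);print(n,gx(p),gy(p))
for y in (Y,Y+np.pi):
    print(kin.ik(P(-44,90,150),down(y)),kin.ik(P(12,60,43),down(y)))
p0=[569,112.6]
print(gx(p0),gy(p0))
y=Y if kin.ik(P(-44,90,150),down(Y)) is not None else Y+np.pi
grip(0.5,15)
robot.movep(P(-44,gy(p0),130),down(y))
viewer.read_camera("wrist")
for n in "handle_grip rider_grip flag_mark".split():
    q=[w("wrist",d["at"]) for d in viewer.pinpoint(n,"wrist")[:2]]
    print(n,[(np.round(a,1).tolist(),gx(a),gy(a)) for a in q])
print(robot.observe()["t"],y)
save(viewer.read_camera("wrist"),"w4.png")
E
```

```text
flag 77.30763832758669 46.792959060976116
handle 16.468428100636594 -0.0811752583054382
rider -35.27980159193484 85.97567778844338
[ 0.02105303  0.45388358 -0.35174523  1.82052137  0.19393766  0.90082865
 -2.12323305] [ 0.02212417  0.65563334 -0.26726799  1.7657685   0.23798928  0.75182363
 -2.07129644]
[ 0.44940571  0.64349039 -0.96711761  1.79381206  0.61124041  1.03665311
  0.68458141] [ 0.41011077  0.8301755  -0.84293275  1.73901027  0.75719585  0.93098546
  0.68553739]
-42.28749074156266 90.17576364514328
handle_grip [([609.6, 13.3, 62.9], 11.180733525916297, -2.8019980489083)]
rider_grip [([568.3, 110.4, 47.6], -42.648907867443185, 87.92529295994541)]
flag_mark [([684.0, 53.3, 48.6], 79.62709096381755, 46.70358879880324)]
21.075 -0.13351768777756623
```

View pics/w4.png

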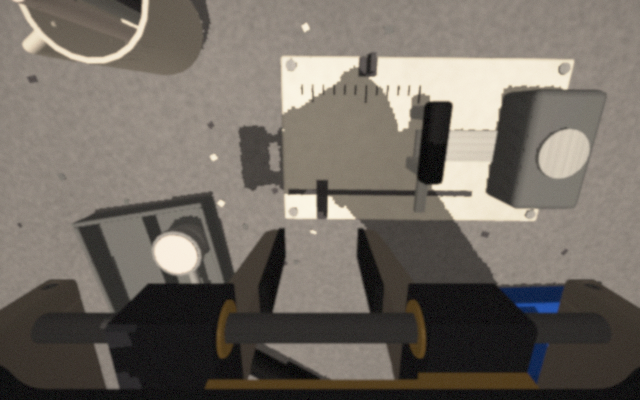

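In this view the rider blade is at (321,195), between the finger planes. The handle bar is at (434,142) and the flag at (368,64).

Run:
```python
from h import *
r=89
robot.servo_line(P(-44,r,34),feed=80)
s=robot.observe();print(s["contact_force"])
grip(0.0,12); s=robot.observe();print("rider grip",s["grip_width"]*92,s["grip_force"],gx(s["tcp_pos"]),gy(s["tcp_pos"]),s["contact_force"])
if not 5<s["grip_width"]*92<16: raise SystemExit
robot.servo_line(P(-44,8,34),feed=60)
s=robot.observe();print(s["contact_force"]@[*H,0],gy(s["tcp_pos"]),s["grip_width"]*92)
y=8
while y>-8:
    y-=1; robot.servo_line(P(-44,y,34),feed=20); s=robot.observe(); f=s["contact_force"]@[*H,0]
    print(y,round(f,1),round(gy(s["tcp_pos"]),2))
    if f>6: break
grip(0.45,12); robot.hold(.1)
robot.servo_line(P(-44,y,120),feed=100)
viewer.read_camera("wrist")
for n in "handle_grip rider_grip flag_mark".split():
    q=[w("wrist",d["at"]) for d in viewer.pinpoint(n,"wrist")[:2]]
    print(n,[(np.round(a,1).tolist(),gx(a),gy(a)) for a in q])
print(robot.observe()["t"])
save(viewer.read_camera("wrist"),"w5.png")
```

```text
[-0.05184706 -0.28192931 -0.97519006]
rider grip 9.855438525326953 11.994665712118149 -44.003704572525606 88.9952899372909 [-0.42495193  0.03227375  0.45417238]
0.5119849241474389 6.7692908960979326 10.223056236158614
7 1.4 6.04
6 2.0 5.17
5 1.8 4.2
4 0.5 3.14
3 1.3 2.18
2 1.5 1.16
1 1.2 0.2
0 1.3 -0.83
-1 3.3 -1.15
-2 4.3 -1.18
-3 6.0 -1.24
handle_grip [([608.2, 15.7, 61.1], 9.448757487577545, -0.6499479984903132)]
rider_grip [([555.5, 20.4, 47.3], -43.38632008179468, -2.977619575798862), ([682.1, 51.3, 45.5], 77.99187368134105, 44.44544044020025)]
flag_mark [([683.3, 52.2, 47.1], 79.06076555051065, 45.4875983825441)]
29.2917
```

View pics/w5.png

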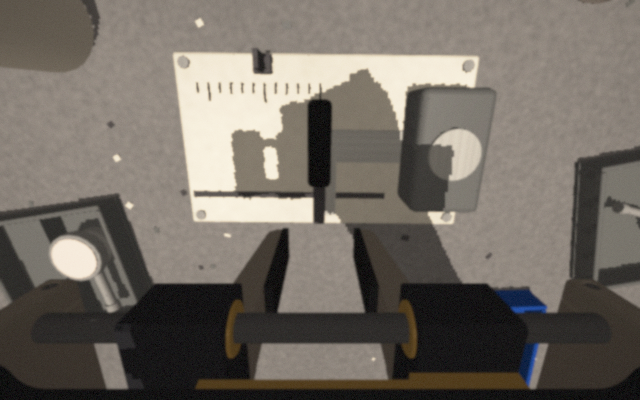

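The rider stands at home in line with the handle bar (320,145), and the flag is at (262,61). Now I'll grip the handle and pull it a little short of the flag, then check from there.

Run:
```python
from h import *
robot.servo_line(P(12,-1.2,120),feed=100)
robot.servo_line(P(12,-1.2,43),feed=80)
grip(0.0,35); s=robot.observe();print("grip",s["grip_width"]*92,s["grip_force"],gy(s["tcp_pos"]),s["contact_force"])
if not 14<s["grip_width"]*92<22: raise SystemExit
robot.servo_line(P(12,41,43),feed=40); robot.hold(.3)
s=robot.observe();print(gy(s["tcp_pos"]),gx(s["tcp_pos"]),s["contact_force"]@[*H,0],s["grip_width"]*92)
a=viewer.read_camera("wrist")
c=viewer.camera_info("wrist");print("cam",-np.array(c["R"]).T@np.array(c["t"]))
for n in "handle_grip rider_grip flag_mark".split():
    q=[w("wrist",d["at"]) for d in viewer.pinpoint(n,"wrist")[:2]]
    print(n,[(np.round(b,1).tolist(),gx(b),gy(b)) for b in q])
# project a guide line: gauge points at flag z for gy 40..55
K=np.array(c["camera_matrix"])
def proj(X):
    x=np.array(c["R"])@X+np.array(c["t"]);d=x[:2]/x[2];d=d*(1+c["k1"]*(d@d));return K[:2,:2]@d+K[:2,2]
for y in (40,45,50): print(y,proj(np.array(P(68,y,46))),proj(np.array(P(82,y,46))))
u,v=proj(np.array(P(75,45,46))).astype(int);x0=max(u-75,0);y0=max(v-55,0);print("crop",x0,y0)
save(cv2.resize(a[y0:y0+110,x0:x0+150],None,fx=5,fy=5,interpolation=cv2.INTER_NEAREST),"w6.png");print(s["t"])
```

```text
grip 17.852460998773935 34.98562395572662 -1.6831649066234853 [-0.28003104 -1.16763802  3.51128346]
37.614857223286805 12.624734047387658 -8.118624857313893 17.7507817564929
cam [698.67259731  41.49899518 212.64985757]
handle_grip [([614.4, 50.9, 64.7], 10.92005645153428, 35.03157738889296)]
rider_grip []
flag_mark [([683.7, 48.8, 45.5], 79.83013619245068, 42.25411648989574)]
40 [314.15254529 159.09688439] [313.95922649 134.42694269]
45 [305.50729102 159.11419515] [305.09965702 134.44135681]
50 [296.85977633 159.13153438] [296.23771444 134.45581646]
crop 230 91
33.15
```

View pics/w6.png

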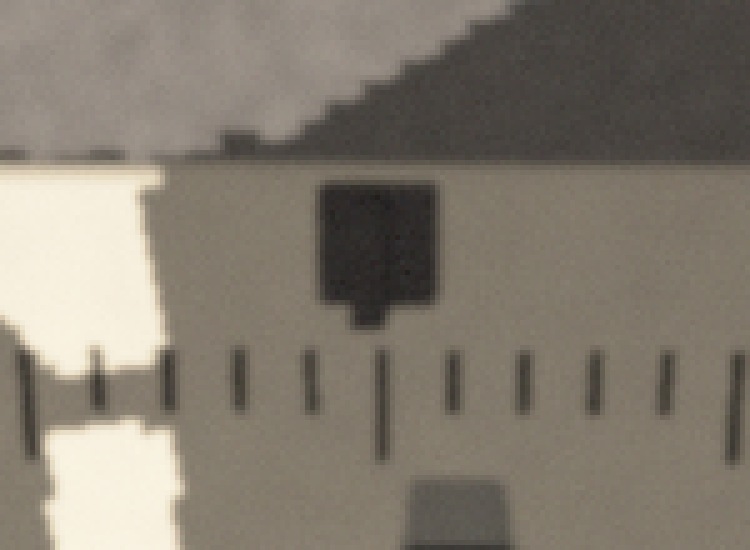

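The enlarged crop shows the flag fin at about picture column 303.5, almost level with the long 50 mm tick at 306. The bar end is at about column 321.6. Comparing these within the same picture puts the flag at about gy = 48, so I'll pull to there, hold, check and ease back.

Run:
```python
from h import *
c=51.4
robot.servo_line(P(12,c,43),feed=30); robot.hold(.3)
y=gy(robot.observe()["tcp_pos"]); print(y)
if abs(y-48)>.4: robot.servo_line(P(12,c+48-y,43),feed=20)
robot.hold(2.2)
s=robot.observe();print(gy(s["tcp_pos"]),s["contact_force"]@[*H,0],s["grip_width"]*92)
a=viewer.read_camera("wrist")
for n in "handle_grip flag_mark".split():
    print(n,[(gx(b),gy(b)) for b in [w("wrist",d["at"]) for d in viewer.pinpoint(n,"wrist")[:2]]])
save(cv2.resize(a[90:230,220:420],None,fx=4,fy=4,interpolation=cv2.INTER_NEAREST),"w7.png");print(s["t"])
```

```text
47.653716381105724
47.658541423998216 -8.158434009901551 17.73897889617943
handle_grip [(12.155293094416349, 49.44819699170041)]
flag_mark [(80.21606335044507, 44.269979720040205)]
36.35
```

View pics/w7.png

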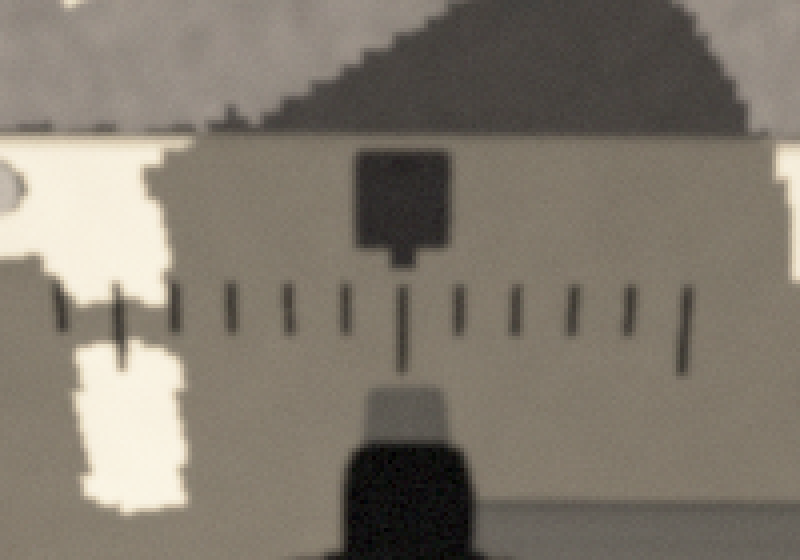

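The bar centre is at column 322 and the flag fin at 320.5, close to the image axis, so they are level to within about 1 mm. The handle has been held for over 2 s, so I'll ease it home.

Run:
```python
from h import *
robot.hold(.2)
robot.servo_line(P(12,2,43),feed=40)
y=2
while y>-6:
    s=robot.observe(); f=s["contact_force"]@[*H,0]; print(y,round(f,1),round(gy(s["tcp_pos"]),2))
    if f>1.5: break
    y-=1; robot.servo_line(P(12,y,43),feed=20)
robot.hold(.3)
grip(0.45,20); robot.hold(.2)
robot.servo_line(P(12,y,130),feed=100)
robot.servo_line(P(-30,-20,260),feed=150)
viewer.read_camera("wrist")
for n in "handle_grip rider_grip flag_mark".split():
    print(n,[(gx(b),gy(b)) for b in [w("wrist",d["at"]) for d in viewer.pinpoint(n,"wrist")[:2]]])
save(viewer.read_camera("wrist"),"w8.png");print(robot.observe()["t"])
```

```text
2 -2.5 2.13
1 -3.3 1.16
0 -2.5 0.14
-1 -2.5 -0.83
-2 -2.1 -1.65
-3 0.3 -1.69
-4 5.2 -1.77
handle_grip [(11.999287601881436, -2.088810610067677)]
rider_grip [(-42.75635825197084, 47.67192797639292)]
flag_mark [(78.62960374104313, 45.932372947223385), (-123.95399505555369, 263.15596002100534)]
42.9417
```

View pics/w8.png

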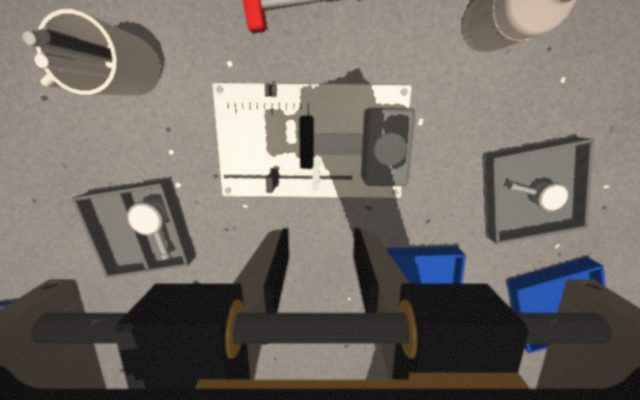

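The handle is home at (307,142). The rider has stayed level with the flag, at (272,180) against (271,89). The chestpiece stands in the plain tray at (552,197). I'll hand the job in.

```bash
python3 -c "
from h import *
print(robot.job_done())"
```

```text
the job is handed in; nothing more can be done
None
```

I handed the job in: the small chestpiece stands diaphragm up in the plain tray, the handle was held level with the flag to about 1 mm for over 2 s and eased home, and the rider stayed level with the flag to about 2 mm; no verdict came back.

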